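# Put the brown reagent bottles into their spill cups

### The arm

A 6-joint arm with a two-finger parallel gripper is mounted at the origin on the work surface. World frame = base frame: x ahead of the robot, y to its left, z up, the work surface at z = 0. Lengths are in m, angles in degrees, forces in N, time in s.
With the tool pointing down it reaches from about 0.4 to 0.825 m from the base axis. Payload 7 kg.
Tool frame: the origin (TCP) lies midway between the tips of the shut fingers; the grasp point (between the pads) lies 19 mm behind it; z points along the fingers, y is the line along which they close (so a half turn about z gives the same grasp; the last joint's range is limited). The gripper opens to 88 mm and grips with 3 to 60 N. Pads are 19 mm wide; open, the fingers measure 130 mm over their backs; the gripper's body (78 mm by 193 mm) begins 47 mm behind the grasp point.
Start: joints at [-60.269, 20.546, 0.682, 0, -70.136, -16.507], TCP at [0.154, -0.657, 0.192] pointing down, gripper open.
Joint ranges: [-176.03, 176.03], [-82.01, 121.73], [-58.28, 71.71], [-173.87, 95.51], [-174.79, -0.11], [-173.66, 173.66]. Speed limits (degrees/s): [136.94, 136.94, 172.46, 180, 180, 180].

### API

Orientations are given as [roll, pitch, yaw] about the fixed x, y, z axes, in that order (R = Rz(yaw) Ry(pitch) Rx(roll)).
In Python, from plant import ctrl gives the robot as it stands. The module is installed in compiled form; this text tells all that it offers.
- The arm moves only by the tool play_rows, never from a script. Its argument "commands" is a list that holds one entry, the list of rows, each a list of 7 numbers: the turn, a rotation vector about the tool's x, y, z in rad, then the shift along the tool's x, y, z in cm, then the finger opening in cm, from 0 to 8.76. In form: [[[ax, ay, az, x, y, z, grip], ...]]. A call has 1 to 8 rows; each row is the pose to reach, as a shift and turn from the pose commanded when the call began, along the tool's axes at that moment; what a row does not reach only later rows make up. A row lasts 1/12 s, in which the tool goes at most 41.7 mm and 7.16 degrees, less where a joint would pass 70% of its speed; a pose out of reach is approached as far as the arm can. A call with a gripper value outside its range is refused whole. The fingers move at their own pace and stop on an object; the grip force is fixed at half the most. Time passes only in rows, so rows that repeat a pose let the fingers close. It gives the time, the measured TCP pose, the force, the opening and the grip force at its end, in the units of the state.
- ctrl.get_obs(): the state, without advancing time (a new reading comes with each control period).
- ctrl.snapshot(name): name is "scene" or "top" or "wrist"; returns a dict with "color" (420x560x3 uint8, red, green, blue), "camera_matrix" (3x3 intrinsics, pixels), "origin" and "rotation" of the camera in the world; the wrist camera has in their place "hand_eye" (4x4, takes a point from camera to tool coordinates, whose origin is the TCP and whose axes are the flange's). Camera axes: x right, y down, z forward; pixel columns grow to the right and rows downward; lengths in m; the calibration is good to about 2 mm. A picture is of the moment at which its call begins: read the wrist's pose just before it. There is no depth.
- ctrl.close_job(): hands the job in; it is judged then, once.
Trained networks look in a picture, given as the dict that the camera call returned (one of the last four; its "shot" number tells which), for a name from the list of things; names that differ only in an ending like _2 or _b are one class to them, and where a whole thing is asked for, a point or a joint stands for the part that bears it (a point fixed in the world has none). Each returns a list of dicts, best first, with "conf" (0 to 1); they miss things now and then, are a little off and sometimes report something else, mostly with a low value. They report only what shows in the picture. A call takes as long as a camera call. They do not tell look-alikes from the thing itself.
- ctrl.find_in(picture, name): "bbox" ([left, top, width, height] in pixels, round what is visible of it).
The state is a dict: "clock": time; "joint_pos": joint angles; "qvel": joint speeds; "tau": joint torques, N m; "tool_pos": TCP position; "orientation": TCP orientation; "force": force on the tool from outside, world axes, zero at the start; "moment": the same for the moment, N m; "opening": finger opening in m; "gripper_force": force on a finger pad.
Only numpy, scipy, OpenCV 4.12 (cv2) and the standard library are available. Lean on these libraries where they do the work, as an engineer would, in place of code of your own. Each camera call takes 0.05 s, during which the arm holds its last target. There are 200 camera calls.

### The job

Put each of the four brown reagent bottles away in the spill cup of the same colour as its cap, standing upright on the cup's floor. Keep the bottles upright and set them down gently without dropping any, and leave the two white bottles standing where they are.

Things in the scene. Friction and masses are not known exactly. Their poses are not given: they have to be found in the camera images.
- amber_red: Brown (amber) reagent bottle with a paper band, 48 mm across its straight round body (which is 64 mm tall), narrowing above to a red screw cap 34 mm across at 75 to 96 mm height, 96 mm tall in all, about 0.14 kg. Loose, standing upright, at first 95 mm or more between centres from all else. Origin at the centre of its underside, z up along its axis.
- amber_blue: Brown (amber) reagent bottle with a paper band, 48 mm across its straight round body (which is 64 mm tall), narrowing above to a blue screw cap 34 mm across at 75 to 96 mm height, 96 mm tall in all, about 0.14 kg. Loose, standing upright, at first 95 mm or more between centres from all else. Origin at the centre of its underside, z up along its axis.
- amber_yellow: Brown (amber) reagent bottle with a paper band, 48 mm across its straight round body (which is 64 mm tall), narrowing above to a yellow screw cap 34 mm across at 75 to 96 mm height, 96 mm tall in all, about 0.14 kg. Loose, standing upright, at first 95 mm or more between centres from all else. Origin at the centre of its underside, z up along its axis.
- amber_green: Brown (amber) reagent bottle with a paper band, 48 mm across its straight round body (which is 64 mm tall), narrowing above to a green screw cap 34 mm across at 75 to 96 mm height, 96 mm tall in all, about 0.14 kg. Loose, standing upright, at first 95 mm or more between centres from all else. Origin at the centre of its underside, z up along its axis.
- white_red: White plastic bottle shaped as the brown ones, to be left alone: with a paper band, 48 mm across its straight round body (which is 64 mm tall), narrowing above to a red screw cap 34 mm across at 75 to 96 mm height, 96 mm tall in all, about 0.14 kg. Loose, standing upright, at first 95 mm or more between centres from all else. Origin at the centre of its underside, z up along its axis.
- white_blue: White plastic bottle shaped as the brown ones, to be left alone: with a paper band, 48 mm across its straight round body (which is 64 mm tall), narrowing above to a blue screw cap 34 mm across at 75 to 96 mm height, 96 mm tall in all, about 0.14 kg. Loose, standing upright, at first 95 mm or more between centres from all else. Origin at the centre of its underside, z up along its axis.
- cup_red: Shallow round red plastic spill cup, fixed to the bench: 88 mm outside and 74 mm inside diameter, rim 22 mm high, inner floor 6 mm above the bench. Origin at the centre of its underside, on the bench (z = 0).
- cup_blue: Shallow round blue plastic spill cup, fixed to the bench: 88 mm outside and 74 mm inside diameter, rim 22 mm high, inner floor 6 mm above the bench. Origin at the centre of its underside, on the bench (z = 0).
- cup_yellow: Shallow round yellow plastic spill cup, fixed to the bench: 88 mm outside and 74 mm inside diameter, rim 22 mm high, inner floor 6 mm above the bench. Origin at the centre of its underside, on the bench (z = 0).
- cup_green: Shallow round green plastic spill cup, fixed to the bench: 88 mm outside and 74 mm inside diameter, rim 22 mm high, inner floor 6 mm above the bench. Origin at the centre of its underside, on the bench (z = 0).
Mind the look-alikes: they are no part of the job. Of the things that look like the cup_red, the larger one is meant. What is shaped like the amber_blue but purple is not meant.

How it is judged (in metres and radians):
At the end, for the whole second after the job is handed in: Each brown bottle stands in the cup of its cap's colour: base on the cup's floor (underside 3 to 10 mm above the bench), axis within 15.5 mm of the cup's centre, tilted less than 0.12 rad, released and at rest; both white bottles stand upright within 25 mm of where they began (horizontal distance between amber_red and cup_red below 0.0155 m and z of amber_red in the frame of cup_red between 0.003 and 0.01 m and angle between each of amber_red, amber_blue, amber_yellow, amber_green, white_red, white_blue's own z axis and vertical below 0.12 rad and linear speed of each of amber_red, amber_blue, amber_yellow, amber_green below 0.02 m/s and horizontal distance between amber_blue and cup_blue below 0.0155 m and z of amber_blue in the frame of cup_blue between 0.003 and 0.01 m and horizontal distance between amber_yellow and cup_yellow below 0.0155 m and z of amber_yellow in the frame of cup_yellow between 0.003 and 0.01 m and horizontal distance between amber_green and cup_green below 0.0155 m and z of amber_green in the frame of cup_green between 0.003 and 0.01 m and distance of each of white_red, white_blue from where it was at the start of the episode below 0.025 m); the robot touches nothing.
It fails at once if a bottle is tipped by more than 0.7 rad (angle between any of amber_red, amber_blue, amber_yellow, amber_green, white_red, white_blue's own z axis and vertical above 0.7 rad).
It fails at once if a white bottle is moved more than 25 mm from its place (distance of any of white_red, white_blue from where it was at the start of the episode above 0.025 m).
It fails at once if a brown bottle is dropped or thrown: it moves faster than 0.6 m/s (a fall of about 18 mm) while the fingers do not touch it ((linear speed of amber_red above 0.6 m/s and contact force between the fingers and amber_red below 0.01 N) or (linear speed of amber_blue above 0.6 m/s and contact force between the fingers and amber_blue below 0.01 N) or (linear speed of amber_yellow above 0.6 m/s and contact force between the fingers and amber_yellow below 0.01 N) or (linear speed of amber_green above 0.6 m/s and contact force between the fingers and amber_green below 0.01 N)).
It also fails if it takes over 128 s, if anything falls off the work surface, if the arm or the gripper's body presses on something with over 40 N, if the wrist force passes 120 N, or if a joint passes its speed limit or range.

## Working session

There is one attempt and no reset: what is moved stays moved. The work goes in short steps, Python scripts to look and compute and a tool call to move; the robot and the scene stay as the last step left them, time stands still between calls to the robot, and variables do not carry over. Pictures are saved under pics/ and viewed, at most 14 in all, crops included, and the job is handed in when it is done.

Besides the shell and the picture viewer there is one more tool, called after ">>>" as name([rows], argument=value, ...), one row to a line, values as JSON. play_rows: Moves the arm, as the interface text tells. Its arguments: {"type":"object","properties":{"commands":{"type":"array","items":{"type":"array","items":{"type":"array","items":{"type":"number"}}}}},"required":["commands"]}

```bash
mkdir -p pics
python3 - <<'E'
from plant import ctrl
import cv2,numpy as np
o=ctrl.get_obs(); print({k:np.round(v,3).tolist() for k,v in o.items()})
N=["amber_red","amber_blue","amber_yellow","amber_green","white_red","white_blue","cup_red","cup_blue","cup_yellow","cup_green"]
for c in ["top","scene"]:
    p=ctrl.snapshot(c); cv2.imwrite(f"pics/{c}0.png",p["color"][:,:,::-1])
    print(c,p["shot"],np.round(p["camera_matrix"],1).tolist(),np.round(p["origin"],3).tolist(),np.round(p["rotation"],3).tolist())
    for n in N:
        print(n,[(np.round(d["bbox"]).astype(int).tolist(),round(d["conf"],2)) for d in ctrl.find_in(p,n)])
E
```

```text
{'clock': 0.0, 'joint_pos': [-60.27, 20.592, 0.632, -0.019, -70.136, -16.509], 'qvel': [0.004, 0.035, 0.002, 0.081, -0.106, -0.16], 'tau': [0.001, -58.273, 29.306, 6.997, 0.007, -0.0], 'tool_pos': [0.154, -0.657, 0.191], 'orientation': [179.903, -0.01, -166.785], 'force': [0.512, -0.505, 0.359], 'moment': [0.045, -0.002, 0.005], 'gripper_force': 0.0, 'opening': 0.088}
top 1 [[468.6, 0.0, 272.6], [0.0, 468.6, 208.1], [0.0, 0.0, 1.0]] [0.436, -0.058, 1.168] [-174.65, -0.115, -90.008]
amber_red [([77, 199, 28, 20], 0.83)]
amber_blue [([150, 164, 29, 23], 0.76), ([158, 125, 28, 26], 0.73), ([244, 152, 18, 24], 0.45)]
amber_yellow [([293, 239, 25, 21], 0.71)]
amber_green [([170, 243, 23, 23], 0.58)]
white_red [([355, 261, 29, 19], 0.64)]
white_blue [([246, 156, 18, 21], 0.56)]
cup_red [([423, 223, 25, 23], 0.82), ([369, 200, 32, 38], 0.67)]
cup_blue [([302, 155, 39, 36], 0.67)]
cup_yellow [([101, 264, 41, 35], 0.94)]
cup_green [([227, 221, 37, 35], 0.76), ([101, 264, 39, 35], 0.42)]
scene 2 [[414.6, 0.0, 286.8], [0.0, 414.6, 205.9], [0.0, 0.0, 1.0]] [1.235, 0.118, 0.872] [-139.397, 0.245, 103.9]
amber_red [([443, 216, 29, 37], 0.79)]
amber_blue [([358, 263, 29, 37], 0.91), ([372, 231, 23, 34], 0.69)]
amber_yellow [([259, 157, 16, 35], 0.59)]
amber_green [([362, 170, 20, 36], 0.77)]
white_red [([212, 137, 18, 34], 0.82)]
white_blue [([281, 221, 21, 37], 0.64)]
cup_red [([149, 167, 21, 9], 0.52)]
cup_blue [([215, 216, 32, 31], 0.81)]
cup_yellow [([414, 178, 33, 29], 0.86), ([258, 156, 16, 36], 0.25)]
cup_green [([298, 180, 31, 31], 0.68)]
```

View pics/top0.png

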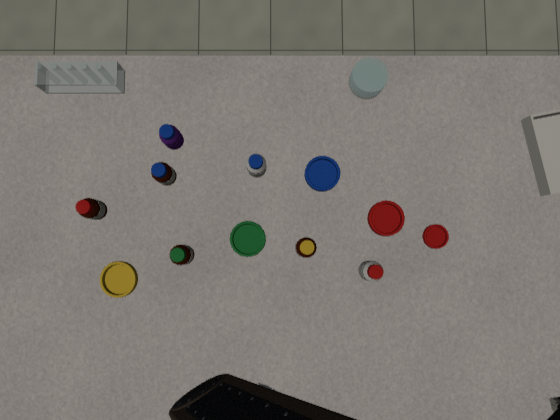

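View pics/scene0.png

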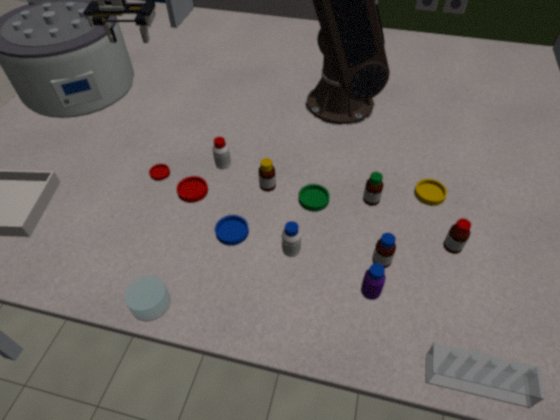

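Top view: brown bottles at red (88,207), blue (163,173), green (181,254), yellow (306,247). The purple decoy is at (171,136), the white bottles at (256,163) and (373,270), and the large red cup at (386,218) next to the small one at (435,236). The scene view agrees.

```bash
cat > h.py <<'E'
import numpy as np,cv2
from scipy.spatial.transform import Rotation as R
HUE={"red":[(0,8),(172,180)],"blue":[(105,125)],"yellow":[(18,32)],"green":[(50,85)],}
def cam(p,o=None):
    if "hand_eye" in p:
        H=np.array(p["hand_eye"]); Rt=R.from_euler("xyz",o["orientation"],degrees=True).as_matrix()
        return np.array(p["camera_matrix"]),np.array(o["tool_pos"])+Rt@H[:3,3],Rt@H[:3,:3]
    r=np.array(p["rotation"])
    return np.array(p["camera_matrix"]),np.array(p["origin"]),(R.from_euler("xyz",r,degrees=True).as_matrix() if r.shape==(3,) else r)
def mask(p,col,box):
    hsv=cv2.cvtColor(p["color"],cv2.COLOR_RGB2HSV); m=np.zeros(hsv.shape[:2],np.uint8)
    for a,b in HUE[col]: m|=cv2.inRange(hsv,(a,120,60),(b,255,255))
    l,t,w,h=[int(round(v)) for v in box]; k=np.zeros_like(m); k[max(t-4,0):t+h+4,max(l-4,0):l+w+4]=1
    n,lab,st,c=cv2.connectedComponentsWithStats(m*k)
    i=1+np.argmax(st[1:,4]); return (lab==i).astype(np.uint8),c[i],st[i]
def hullc(m):   # centre of the outline's ellipse
    c=max(cv2.findContours(m,cv2.RETR_EXTERNAL,cv2.CHAIN_APPROX_NONE)[0],key=len)
    return np.array(cv2.fitEllipse(c)[0])
def ray(C,uv):
    K,o,Q=C; d=Q@np.linalg.inv(K)@np.array([uv[0],uv[1],1]); return o,d/np.linalg.norm(d)
def plane(C,uv,z):
    o,d=ray(C,uv); return o+d*(z-o[2])/d[2]
def tri(rays):
    A=0;b=0
    for o,d in rays: P=np.eye(3)-np.outer(d,d); A=A+P; b=b+P@o
    x=np.linalg.solve(A,b); return x,max(np.linalg.norm((np.eye(3)-np.outer(d,d))@(x-o)) for o,d in rays)
E
python3 - <<'E'
from plant import ctrl
from h import *
T=ctrl.snapshot("top");S=ctrl.snapshot("scene");CT=cam(T);CS=cam(S)
B={"amber_red":([77,199,28,20],[443,216,29,37]),"amber_blue":([150,164,29,23],[372,231,23,34]),"amber_yellow":([293,239,25,21],[259,157,16,35]),"amber_green":([170,243,23,23],[362,170,20,36]),
"white_red":([355,261,29,19],[212,137,18,34]),"white_blue":([246,156,18,21],[281,221,21,37]),
"cup_red":([369,200,32,38],[176,175,33,28]),"cup_blue":([302,155,39,36],[215,216,32,31]),"cup_yellow":([101,264,41,35],[414,178,33,29]),"cup_green":([227,221,37,35],[298,180,31,31])}
for n,(b1,b2) in B.items():
    c=n.split("_")[1]
    m1,c1,s1=mask(T,c,b1);m2,c2,s2=mask(S,c,b2)
    e1,e2=hullc(m1),hullc(m2)
    x,err=tri([ray(CT,e1),ray(CS,e2)])
    z=.022 if "cup" in n else .092
    print(n,s1[4],s2[4],"e1",e1.round(1),"e2",e2.round(1),"tri",x.round(4),"err",round(err,4),"top@z",plane(CT,e1,z).round(4)[:2],"scene@z",plane(CS,e2,z).round(4)[:2])
E
```

```text
amber_red 166 135 e1 [ 82.5 206.4] e2 [463.8 224.6] tri [0.5411 0.3785 0.089 ] err 0.0001 top@z [0.5408 0.3774] scene@z [0.5438 0.3775]
amber_blue 157 136 e1 [157.8 169.4] e2 [388. 239.] tri [0.6274 0.2065 0.0898] err 0.0001 top@z [0.627  0.2061] scene@z [0.6291 0.2061]
amber_yellow 185 121 e1 [306.8 247. ] e2 [266.6 163.8] tri [ 0.4473 -0.1385  0.0858] err 0.0009 top@z [ 0.4475 -0.1389] scene@z [ 0.4534 -0.1356]
amber_green 155 69 e1 [176.8 254.5] e2 [376.2 176. ] tri [0.4303 0.1582 0.0921] err 0.0 top@z [0.4303 0.1583] scene@z [0.4302 0.1581]
white_red 181 96 e1 [375.  271.4] e2 [219.4 141.5] tri [ 0.3917 -0.2946  0.0872] err 0.0003 top@z [ 0.392  -0.2939] scene@z [ 0.3969 -0.2918]
white_blue 158 132 e1 [255.4 160.9] e2 [291.4 227.7] tri [ 0.6478 -0.0201  0.0885] err 0.0003 top@z [ 0.6471 -0.0205] scene@z [ 0.6503 -0.0192]
cup_red 1008 613 e1 [385.7 217.9] e2 [192.2 188.2] tri [ 0.5198 -0.3401  0.0122] err 0.0003 top@z [ 0.5192 -0.3379] scene@z [ 0.5279 -0.3346]
cup_blue 955 723 e1 [321.9 173.1] e2 [231.6 229.1] tri [ 0.6319 -0.1838  0.0124] err 0.0001 top@z [ 0.6303 -0.1828] scene@z [ 0.6386 -0.1803]
cup_yellow 1008 610 e1 [117.6 279.1] e2 [430.9 191. ] tri [0.3702 0.3178 0.0114] err 0.0001 top@z [0.3708 0.3143] scene@z [0.3808 0.3154]
cup_green 918 461 e1 [247.3 238.4] e2 [313.6 196. ] tri [0.4694 0.0014 0.0145] err 0.0 top@z [0.4692 0.001 ] scene@z [0.4761 0.0024]
```

>>> play_rows([
  [[0, 0, 0.06, -3, 3, 0, 7.2], [0, 0, 0.12, -6, 6.5, 0, 7.2], [0, 0, 0.18, -9, 9.5, 0, 7.2], [0, 0, 0.2307, -11.5, 12.5, 0, 7.2], [0, 0, 0.2307, -14, 15, 0, 7.2], [0, 0, 0.2307, -16.5, 18, 0, 7.2], [0, 0, 0.2307, -19, 20.5, 0, 7.2], [0, 0, 0.2307, -20.3, 22, 0, 7.2]],
])

```text
clock: 1.87
tool_pos: [0.3029, -0.394, 0.1923]
orientation: [-180.0, 0.1, -179.9]
force: [1.4, -0.6, -0.8]
opening: 0.0721
gripper_force: 0.0
```

>>> play_rows([
  [[0, 0, 0, -1.8, 3.2, 0, 7.2], [0, 0, 0, -3.8, 6.6, 0, 7.2], [0, 0, 0, -5.8, 10.2, 0, 7.2], [0, 0, 0, -7.8, 13.8, 0, 7.2], [0, 0, 0, -9.8, 17.3, 0, 7.2], [0, 0, 0, -11.8, 20.8, 0, 7.2], [0, 0, 0, -13.6, 24, 0, 7.2], [0, 0, 0, -14.4, 25.4, 0, 7.2]],
])

```text
clock: 2.53
tool_pos: [0.4475, -0.1394, 0.1922]
orientation: [180.0, 0.1, -179.9]
force: [-0.6, 0.1, 0.4]
opening: 0.0723
gripper_force: 0.0
```

```bash
cat >> h.py <<'E'
def look(ctrl,names,save=None):
    o=ctrl.get_obs(); p=ctrl.snapshot("wrist"); C=cam(p,o); print("tcp",np.round(o["tool_pos"],4),np.round(o["orientation"],1))
    if save: cv2.imwrite(f"pics/{save}.png",p["color"][:,:,::-1])
    for n in names:
        for d in ctrl.find_in(p,n):
            if d["conf"]<.4: continue
            try: m,c,s=mask(p,n.split("_")[1],d["bbox"])
            except Exception as e: print(n,"nomask"); continue
            e=hullc(m); z=.022 if "cup" in n else .096
            print(n,round(d["conf"],2),np.round(d["bbox"]).astype(int),"e",e.round(1),"w,h",s[2:4],f"@{z}",plane(C,e,z)[:2].round(4))
E
python3 - <<'E'
from plant import ctrl
from h import *
look(ctrl,["amber_yellow","white_red","cup_green"],"w1")
E
```

```text
tcp [ 0.4475 -0.1394  0.1922] [ 1.800e+02  1.000e-01 -1.799e+02]
amber_yellow 0.8 [258 156  51  59] e [283.9 196.4] w,h [41 40] @0.096 [ 0.4459 -0.138 ]
white_red 0.78 [ 74 104  90  54] e [101.2 131.9] w,h [49 40] @0.096 [ 0.3914 -0.2896]
cup_green 0.8 [367 160  82  79] e [410.7 200.8] w,h [77 76] @0.022 [0.4679 0.0019]
```

View pics/w1.png

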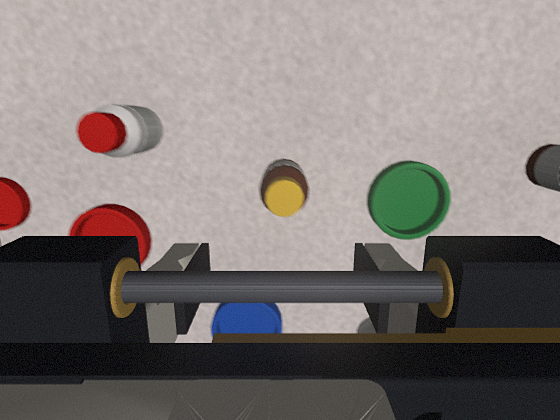

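The wrist view shows the yellow cap at (284,196), centred between the fingers. It agrees with the top and scene views within 2 mm, so I'm descending.

>>> play_rows([
  [[0, 0, 0, 0.1, 0.1, 3, 7.2], [0, 0, 0, 0.1, 0.1, 6.5, 7.2], [0, 0, 0, 0.1, 0.1, 10, 7.2], [0, 0, 0, 0.1, 0.1, 13, 7.2], [0, 0, 0, 0.1, 0.1, 15, 7.2], [0, 0, 0, 0.1, 0.1, 15.6, 7.2], [0, 0, 0, 0.1, 0.1, 15.6, 5.5], [0, 0, 0, 0.1, 0.1, 15.6, 4.0]],
])

```text
clock: 3.4
tool_pos: [0.4451, -0.1421, 0.0366]
orientation: [-180.0, 0.0, 180.0]
force: [0.4, 0.1, -0.1]
opening: 0.0635
gripper_force: 0.0
```

>>> play_rows([
  [[0, 0, 0, 0, 0, 0, 3.5], [0, 0, 0, 0, 0, 0, 3.5], [0, 0, 0, 0, 0, 0, 3.5], [0, 0, 0, 0, 0, 0, 3.5]],
])

```text
clock: 3.73
tool_pos: [0.4457, -0.1412, 0.0368]
orientation: [180.0, 0.1, -180.0]
force: [-0.8, 5.7, 10.4]
opening: 0.038
gripper_force: 5.4
```

Run:
```python
from plant import ctrl
from h import *
o=ctrl.get_obs(); print(o["opening"],o["gripper_force"],o["tool_pos"],o["force"])
p=ctrl.snapshot("scene"); S=p["color"][90:250,180:390]
w=ctrl.snapshot("wrist")["color"]
a=cv2.resize(S,None,fx=3.5,fy=3.5,interpolation=cv2.INTER_CUBIC)
cv2.imwrite("pics/s1.png",a[:,:,::-1]);cv2.imwrite("pics/w2.png",w[:,:,::-1])
```

```text
0.0379746046272512 5.355388625248452 [ 0.44565272 -0.14123709  0.03684213] [-0.83830938  5.70335774 10.41544751]
```

View pics/s1.png

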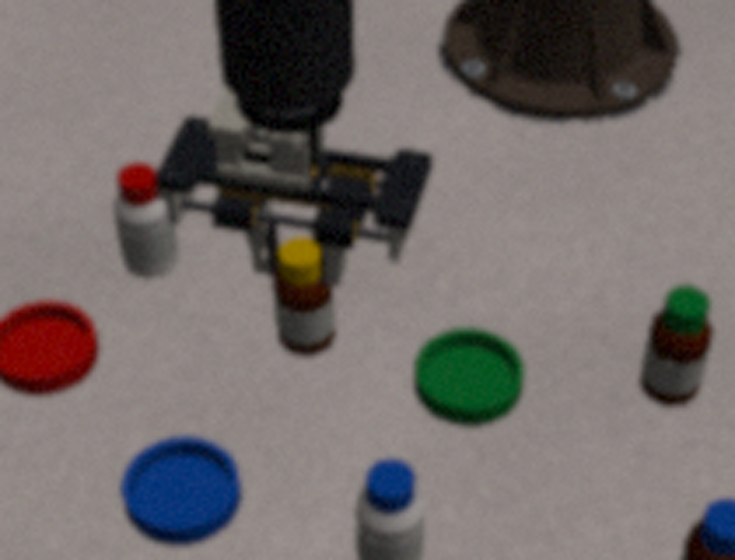

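View pics/w2.png

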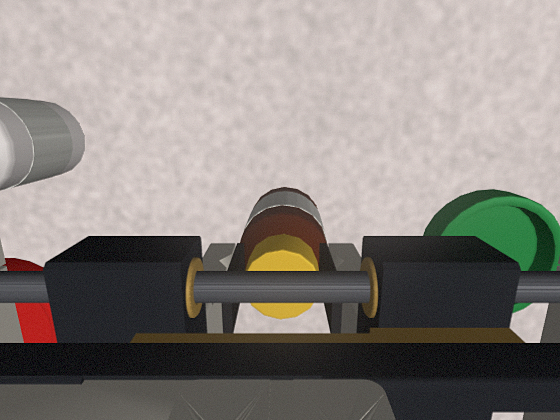

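Run:
```python
from plant import ctrl
from h import *
o=ctrl.get_obs();p=ctrl.snapshot("wrist");H=np.array(p["hand_eye"]);print(H.round(3).tolist())
K=p["camera_matrix"]
def pr(t):
    c=H[:3,:3].T@(np.array(t)-H[:3,3]);u=K@c;return (u[:2]/u[2]).round(0)
for t in [(0,0,0),(0,0,-.019),(0,.019,0),(0,-.019,0),(0,0,-.059)]: print(t,pr(t))
T=ctrl.snapshot("top");S=ctrl.snapshot("scene")
m,c,s=mask(p,"yellow",[235,230,90,90]);print("wrist cap",hullc(m),s, "@.096",plane(cam(p,o),hullc(m),.096))
m,c,s=mask(S,"yellow",[259,157,16,20]);e=hullc(m);print(e,plane(cam(S),e,.092))
C=cam(S)
for q in [o["tool_pos"],o["tool_pos"]+np.array([0,0.019,0.0]),o["tool_pos"]-np.array([0,0.019,0.0]),(.446,-.139,0)]:
    u=C[0]@(C[2].T@(np.array(q)-C[1]));v=u[:2]/u[2];print("scene tip",v.round(1),((v-[180,90])*3.5).round())
```

```text
[[-0.0, -0.966, -0.26, 0.069], [1.0, -0.0, 0.0, -0.001], [-0.0, -0.26, 0.966, -0.193], [0.0, 0.0, 0.0, 1.0]]
(0, 0, 0) [283. 236.]
(0, 0, -0.019) [283. 247.]
(0, 0.019, 0) [315. 236.]
(0, -0.019, 0) [251. 236.]
(0, 0, -0.059) [284. 282.]
wrist cap [281.00741577 254.97290039] [ 244  234   74   37 2075] @.096 [ 0.43391912 -0.14209007  0.096     ]
[265.08670044 163.60046387] [ 0.45373271 -0.13977774  0.092     ]
scene tip [266.2 175.9] [302. 301.]
scene tip [272.7 177. ] [325. 305.]
scene tip [259.8 174.8] [279. 297.]
scene tip [267.5 185. ] [306. 332.]
```

Both pictures show the bottle upright and centred, with the cap at (300,262) in the crop. The fingers stopped at 38 mm with an upward push and their tips near the shoulder, so they are on the cone rather than the body. I'll release, rise a little and grip again to find where the pads really are.

>>> play_rows([
  [[0, 0, 0, 0, 0, 0, 4.4], [0, 0, 0, 0, 0, 0, 5.6], [0, 0, 0, 0, 0, -0.4, 5.6], [0, 0, 0, 0, 0, -0.8, 5.6], [0, 0, 0, 0, 0, -1.2, 5.6], [0, 0, 0, 0, 0, -1.2, 5.6], [0, 0, 0, 0, 0, -1.2, 5.6]],
])

```text
clock: 4.57
tool_pos: [0.4449, -0.1415, 0.0481]
orientation: [180.0, 0.0, 180.0]
force: [-0.6, 0.3, 0.4]
opening: 0.056
gripper_force: 0.0
```

>>> play_rows([
  [[0, 0, 0, 0, 0, 0, 4.6], [0, 0, 0, 0, 0, 0, 4.0], [0, 0, 0, 0, 0, 0, 3.6], [0, 0, 0, 0, 0, 0, 3.0], [0, 0, 0, 0, 0, 0, 2.5], [0, 0, 0, 0, 0, 0, 2.5], [0, 0, 0, 0, 0, 0, 2.5], [0, 0, 0, 0, 0, 0, 2.5]],
])

```text
clock: 5.23
tool_pos: [0.4445, -0.1414, 0.0476]
orientation: [180.0, -0.0, -180.0]
force: [0.3, -0.5, -1.6]
opening: 0.0332
gripper_force: 29.9
```

Run:
```python
from plant import ctrl
from h import *
p=ctrl.snapshot("scene"); S=p["color"][120:200,220:325]
a=cv2.resize(S,None,fx=7,fy=7,interpolation=cv2.INTER_CUBIC)
a=cv2.convertScaleAbs(a,alpha=1.8,beta=10)
cv2.imwrite("pics/s2.png",a[:,:,::-1])
```

```text
(no output)
```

View pics/s2.png

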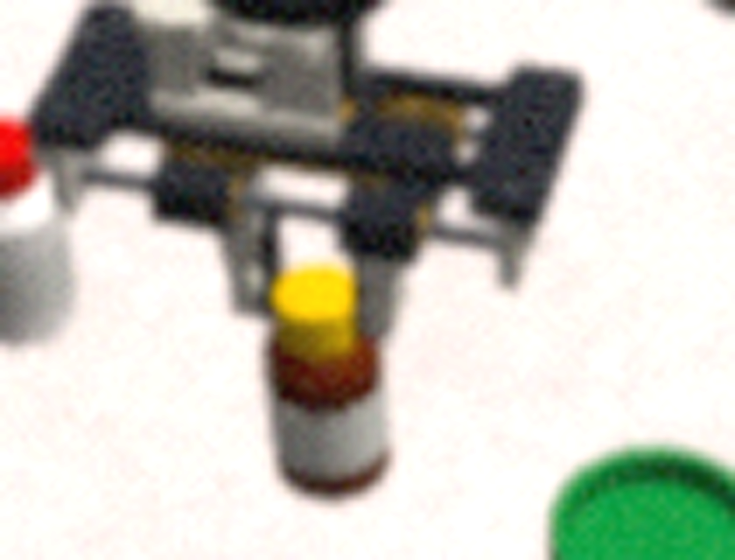

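The fingers now hold the cap at 33 mm with 30 N and no side load, and the picture shows the bottle upright with the cap at (315,305). The pads sit about 35 mm above the nominal tip, so I'll grip the caps and place by relative height. Lifting.

>>> play_rows([
  [[0, 0, 0, 0, 0, -0.5, 2.5], [0, 0, 0, 0, 0, -1.5, 2.5], [0, 0, 0, 0, 0, -3, 2.5], [0, 0, 0, 0, 0, -5, 2.5], [0, 0, 0, 0, 0, -7, 2.5], [0, 0, 0, 0, 0, -9, 2.5], [0, 0, 0, 0, 0, -11, 2.5], [0, 0, 0, 0, 0, -12, 2.5]],
])

```text
clock: 5.95
tool_pos: [0.4456, -0.1416, 0.1705]
orientation: [-180.0, 0.2, -180.0]
force: [0.5, -0.4, -1.8]
opening: 0.0331
gripper_force: 29.9
```

>>> play_rows([
  [[0, 0, 0, 0.2, 1, 0, 2.5], [0, 0, 0, 0.5, 3, 0, 2.5], [0, 0, 0, 1.0, 6, 0, 2.5], [0, 0, 0, 1.6, 9.5, 0, 2.5], [0, 0, 0, 2.1, 13, 0, 2.5], [0, 0, 0, 2.7, 16.5, 0, 2.5], [0, 0, 0, 3.3, 20, 0, 2.5], [0, 0, 0, 3.9, 23.5, 0, 2.5]],
])

```text
clock: 6.62
tool_pos: [0.404, 0.095, 0.1669]
orientation: [-180.0, -0.1, 180.0]
force: [0.6, -0.2, -2.4]
opening: 0.0333
gripper_force: 29.9
```

>>> play_rows([
  [[0, 0, 0, 0.6, 3.5, 0, 2.5], [0, 0, 0, 1.1, 7, 0, 2.5], [0, 0, 0, 1.7, 10.5, 0, 2.5], [0, 0, 0, 2.3, 14, 0, 2.5], [0, 0, 0, 2.9, 17.5, 0, 2.5], [0, 0, 0, 3.3, 20, 0, 2.5], [0, 0, 0, 3.5, 21.5, 0, 2.5], [0, 0, 0, 3.6, 22.3, 0, 2.5]],
])

```text
clock: 7.28
tool_pos: [0.3685, 0.3179, 0.1666]
orientation: [-179.9, -0.1, -179.9]
force: [-0.7, -0.3, -1.7]
opening: 0.0326
gripper_force: 29.9
```

Run:
```python
from plant import ctrl
from h import *
look(ctrl,["cup_yellow","amber_green","amber_red"],"w3")
```

```text
tcp [0.3685 0.3179 0.1666] [-1.799e+02 -1.000e-01 -1.799e+02]
cup_yellow 0.76 [236 145  88  72] e [280.4 180.4] w,h [85 71] @0.022 [0.3613 0.3157]
amber_green nomask
amber_red nomask
```

View pics/w3.png

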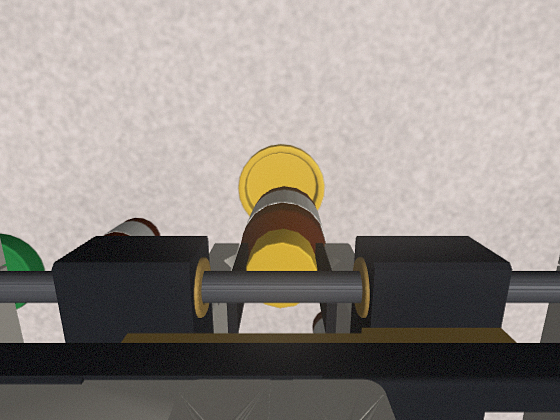

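Run:
```python
from h import *
K=None
from plant import ctrl
o=ctrl.get_obs();p=ctrl.snapshot("wrist");C=cam(p,o);print(o["tool_pos"])
def pr(q): u=C[0]@(C[2].T@(np.array(q)-C[1]));return u[:2]/u[2]
# fit of the visible upper rim outline by projecting a circle r=44 at z=.022
m,c,s=mask(p,"yellow",[236,145,88,72]); cn=max(cv2.findContours(m,0,cv2.CHAIN_APPROX_NONE)[0],key=len)[:,0,:]
cn=cn[cn[:,1]<185].astype(float)
Q=np.array([plane(C,u,.022)[:2] for u in cn])
from scipy.optimize import least_squares
r=least_squares(lambda v:np.hypot(*(Q-v[:2]).T)-v[2],[.37,.316,.044]);print(r.x.round(4),np.abs(r.fun).max().round(4))
r=least_squares(lambda v:np.hypot(*(Q-v[:2]).T)-.044,[.37,.316]);print(r.x.round(4),np.abs(r.fun).max().round(4))
print("cap",[plane(C,(282,268),.0+o["tool_pos"][2]+.049).round(4)])
```

```text
[0.3693312  0.31542776 0.16722581]
[0.3686 0.3158 0.0422] 0.0008
[0.3708 0.3158] 0.0016
cap [array([0.3676, 0.3148, 0.2162])]
```

The cup rim in the wrist view, centred near (281,187), fits to (0.370, 0.316), which is right under the bottle. Lowering.

>>> play_rows([
  [[0, 0, 0, 0, 0, 2, 2.5], [0, 0, 0, 0, 0, 4.5, 2.5], [0, 0, 0, 0, 0, 7, 2.5], [0, 0, 0, 0, 0, 9, 2.5], [0, 0, 0, 0, 0, 10.3, 2.5], [0, 0, 0, 0, 0, 11, 2.5], [0, 0, 0, 0, 0, 11.3, 2.5], [0, 0, 0, 0, 0, 11.3, 2.5]],
])

```text
clock: 8.2
tool_pos: [0.3698, 0.3159, 0.0547]
orientation: [-180.0, -0.0, 180.0]
force: [-0.1, 0.2, -1.4]
opening: 0.0329
gripper_force: 29.9
```

>>> play_rows([
  [[0, 0, 0, 0, 0, 0.1, 2.5], [0, 0, 0, 0, 0, 0.1, 2.5], [0, 0, 0, 0, 0, 0.1, 2.5]],
])

```text
clock: 8.45
tool_pos: [0.3699, 0.317, 0.0546]
orientation: [179.9, 0.0, -180.0]
force: [0.2, 0.3, -1.8]
opening: 0.0331
gripper_force: 29.9
```

>>> play_rows([
  [[0, 0, 0, 0, 0, 0.1, 2.5], [0, 0, 0, 0, 0, 0.1, 2.5], [0, 0, 0, 0, 0, 0.15, 2.5], [0, 0, 0, 0, 0, 0.15, 2.5]],
])

```text
clock: 8.78
tool_pos: [0.3703, 0.3175, 0.0534]
orientation: [179.9, 0.1, -179.9]
force: [-0.5, -0.2, 8.1]
opening: 0.0331
gripper_force: 29.9
```

>>> play_rows([
  [[0, 0, 0, 0, 0, 0, 4.0], [0, 0, 0, 0, 0, 0, 5.5], [0, 0, 0, 0, 0, 0, 6.4], [0, 0, 0, 0, 0, 0, 6.4], [0, 0, 0, 0, 0, -2, 6.4], [0, 0, 0, 0, 0, -5, 6.4], [0, 0, 0, 0, 0, -8.5, 6.4], [0, 0, 0, 0, 0, -11, 6.4]],
])

```text
clock: 9.45
tool_pos: [0.37, 0.3167, 0.1647]
orientation: [180.0, 0.1, -180.0]
force: [0.4, 0.6, -0.4]
opening: 0.0637
gripper_force: 0.0
```

>>> play_rows([
  [[0, 0, 0, 0, 0, -1.5, 6.4], [0, 0, 0, -1, -2.5, -2, 6.4], [0, 0, 0, -2.2, -6, -2, 6.4], [0, 0, 0, -3.5, -9.5, -2, 6.4], [0, 0, 0, -4.8, -12.5, -2, 6.4], [0, 0, 0, -5.7, -15, -2, 6.4], [0, 0, 0, -6, -15.9, -2, 6.4], [0, 0, 0, -6, -15.9, -2, 6.4]],
])

```text
clock: 10.12
tool_pos: [0.4298, 0.1557, 0.1821]
orientation: [-180.0, -0.0, 179.8]
force: [0.7, 0.8, -0.7]
opening: 0.0637
gripper_force: 0.0
```

Run:
```python
from plant import ctrl
from h import *
look(ctrl,["amber_green","cup_green","cup_yellow"],"w4")
p=ctrl.snapshot("scene");C=cam(p)
m,c,s=mask(p,"yellow",[414,150,33,60]);print(s)
a=cv2.resize(p["color"][130:230,360:500],None,fx=5,fy=5,interpolation=cv2.INTER_CUBIC);cv2.imwrite("pics/s3.png",cv2.convertScaleAbs(a,alpha=1.6)[:,:,::-1])
```

```text
tcp [0.4298 0.1557 0.1821] [-180.    -0.   179.8]
amber_green 0.73 [260 162  50  57] e [285.8 200.9] w,h [38 37] @0.096 [0.4296 0.1584]
amber_green nomask
cup_green 0.68 [102 176  83  79] e [143.5 213.4] w,h [85 76] @0.022 [0.4612 0.0061]
cup_yellow 0.87 [392  78  86  94] e [437.6 124.3] w,h [89 88] @0.022 [0.3688 0.3122]
[415 179  32  26 336]
```

View pics/s3.png

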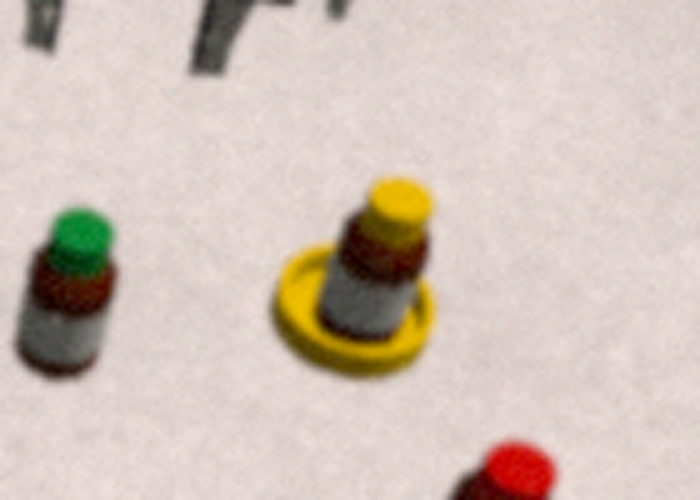

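The crop shows the yellow bottle upright in its cup, with the cap at (400,205) and the base inside the rim. Next is green, whose wrist position of (0.430, 0.158) matches the earlier estimate.

>>> play_rows([
  [[0, 0, 0, 0, 0.2, 3, 6.4], [0, 0, 0, 0, 0.2, 6.5, 6.4], [0, 0, 0, 0, 0.2, 10, 6.4], [0, 0, 0, 0, 0.2, 12.5, 6.4], [0, 0, 0, 0, 0.2, 13.5, 6.4], [0, 0, 0, 0, 0.2, 13.7, 6.4], [0, 0, 0, 0, 0.2, 13.7, 5.5], [0, 0, 0, 0, 0.2, 13.7, 4.5]],
])

```text
clock: 11.03
tool_pos: [0.4301, 0.1605, 0.046]
orientation: [180.0, 0.1, -179.9]
force: [0.4, -0.7, -0.1]
opening: 0.0555
gripper_force: 0.0
```

>>> play_rows([
  [[0, 0, 0, 0, 0, 0, 4.0], [0, 0, 0, 0, 0, 0, 3.5], [0, 0, 0, 0, 0, 0, 3.0], [0, 0, 0, 0, 0, 0, 2.5], [0, 0, 0, 0, 0, 0, 2.5], [0, 0, 0, 0, 0, 0, 2.5], [0, 0, 0, 0, 0, 0, 2.5]],
])

```text
clock: 11.62
tool_pos: [0.4302, 0.1598, 0.0459]
orientation: [180.0, 0.1, -180.0]
force: [-0.6, -0.6, 6.9]
opening: 0.0332
gripper_force: 30.0
```

>>> play_rows([
  [[0, 0, 0, 0, 0, -0.5, 2.5], [0, 0, 0, 0, 0, -1.5, 2.5], [0, 0, 0, 0, 0, -3, 2.5], [0, 0, 0, 0, 0, -5, 2.5], [0, 0, 0, 0, 0, -6, 2.5], [0, 0, 0, -0.4, -1.5, -6, 2.5], [0, 0, 0, -1, -4, -6, 2.5], [0, 0, 0, -1.7, -7, -6, 2.5]],
])

```text
clock: 12.28
tool_pos: [0.4466, 0.0896, 0.1057]
orientation: [180.0, 0.0, -179.9]
force: [1.3, 0.2, -1.1]
opening: 0.0331
gripper_force: 30.0
```

>>> play_rows([
  [[0, 0, 0, -0.7, -3, 0, 2.5], [0, 0, 0, -1.4, -6, 0, 2.5], [0, 0, 0, -2, -8, 0, 2.5], [0, 0, 0, -2.2, -8.8, 0, 2.5], [0, 0, 0, -2.2, -8.8, 0, 2.5], [0, 0, 0, -2.2, -8.8, 0, 2.5]],
])

```text
clock: 12.78
tool_pos: [0.4684, 0.0013, 0.1051]
orientation: [180.0, -0.0, 179.9]
force: [0.1, 1.1, -1.7]
opening: 0.0335
gripper_force: 30.0
```

```bash
cat >> h.py <<'E'
from scipy.optimize import least_squares
def rim(ctrl,col,rowmax=None):
    o=ctrl.get_obs();p=ctrl.snapshot("wrist");C=cam(p,o)
    d=ctrl.find_in(p,"cup_"+col)
    m,c,s=mask(p,col,[200,60,160,170]) if not d else mask(p,col,d[0]["bbox"])
    cn=max(cv2.findContours(m,0,cv2.CHAIN_APPROX_NONE)[0],key=len)[:,0,:]
    rm=rowmax or s[1]+.45*s[2]
    Q=np.array([plane(C,u,.022)[:2] for u in cn[cn[:,1]<rm].astype(float)])
    r=least_squares(lambda v:np.hypot(*(Q-v[:2]).T)-.044,o["tool_pos"][:2],loss="soft_l1",f_scale=.001)
    print("tcp",np.round(o["tool_pos"],4),"rim",r.x.round(4),"res",np.abs(r.fun).max().round(4),"box",s,"det",[(np.round(x["bbox"]),round(x["conf"],2)) for x in d][:2])
E
python3 - <<'E'
from plant import ctrl
from h import *
rim(ctrl,"green")
E
```

```text
tcp [0.4684 0.0013 0.1051] rim [ 0.4739 -0.0019] res 0.022 box [ 231  151  103   81 3652] det [(array([230., 146., 107.,  84.]), 0.78)]
```

>>> play_rows([
  [[0, 0, 0, 0, 0, 1.5, 2.5], [0, 0, 0, 0, 0, 3, 2.5], [0, 0, 0, 0, 0, 4.3, 2.5], [0, 0, 0, 0, 0, 5, 2.5], [0, 0, 0, 0, 0, 5.2, 2.5], [0, 0, 0, 0, 0, 5.3, 2.5], [0, 0, 0, 0, 0, 5.4, 2.5], [0, 0, 0, 0, 0, 5.4, 2.5]],
])

```text
clock: 13.55
tool_pos: [0.4693, 0.0019, 0.052]
orientation: [180.0, 0.1, -180.0]
force: [-0.7, 0.2, 0.2]
opening: 0.0331
gripper_force: 30.0
```

>>> play_rows([
  [[0, 0, 0, 0, 0, 0.05, 4.0], [0, 0, 0, 0, 0, 0.05, 5.5], [0, 0, 0, 0, 0, 0.05, 6.4], [0, 0, 0, 0, 0, 0, 6.4], [0, 0, 0, 0, 0, -2, 6.4], [0, 0, 0, 0, 0, -5.5, 6.4], [0, 0, 0, 0, 0, -9.5, 6.4], [0, 0, 0, 0, 0, -13, 6.4]],
])

```text
clock: 14.22
tool_pos: [0.4685, 0.0013, 0.1834]
orientation: [-180.0, 0.0, -180.0]
force: [1.3, 0.4, 0.5]
opening: 0.0637
gripper_force: 0.0
```

>>> play_rows([
  [[0, 0, 0, -1, 1.3, 0, 6.4], [0, 0, 0, -3, 3.9, 0, 6.4], [0, 0, 0, -5.4, 7, 0, 6.4], [0, 0, 0, -7.8, 10.1, 0, 6.4], [0, 0, 0, -10.2, 13.2, 0, 6.4], [0, 0, 0, -12.6, 16.3, 0, 6.4], [0, 0, 0, -14.8, 19.1, 0, 6.4], [0, 0, 0, -15.8, 20.4, 0, 6.4]],
])

```text
clock: 14.88
tool_pos: [0.6286, 0.2086, 0.1801]
orientation: [-180.0, -0.0, -179.9]
force: [-0.3, -0.3, 0.4]
opening: 0.0637
gripper_force: 0.0
```

Run:
```python
from plant import ctrl
from h import *
look(ctrl,["amber_blue","amber_red","cup_green"],"w5")
p=ctrl.snapshot("scene")
a=cv2.resize(p["color"][130:280,240:440],None,fx=3.5,fy=3.5,interpolation=cv2.INTER_CUBIC);cv2.imwrite("pics/s4.png",cv2.convertScaleAbs(a,alpha=1.6)[:,:,::-1])
```

```text
tcp [0.6286 0.2086 0.1801] [-180.    -0.  -179.9]
amber_blue 0.74 [242 237  45  78] e [261.3 307.2] w,h [32 11] @0.096 [0.728  0.1895]
amber_red 0.82 [426  65  96  57] e [493.8  90.2] w,h [57 48] @0.096 [0.54   0.3712]
cup_green 0.92 [20  0 99 70] e [72.6 30.9] w,h [97 67] @0.022 [0.4825 0.0121]
```

View pics/s4.png

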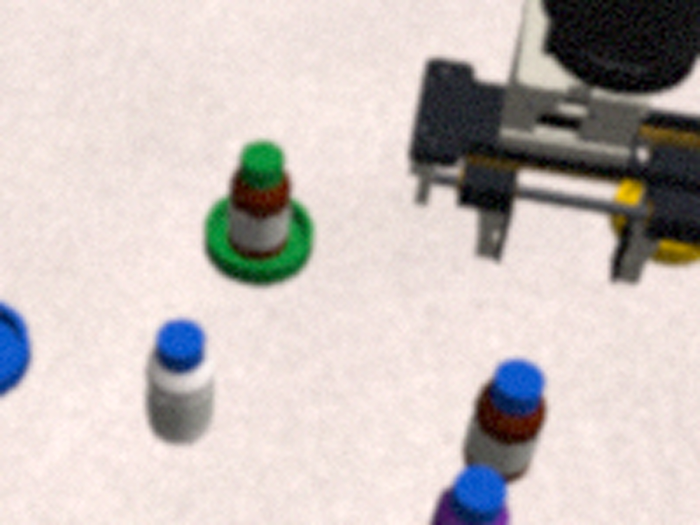

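The crop shows the green bottle upright in its cup at (262,200). The wrist detector picked the purple decoy at (0.728, 0.19), so I'll measure the amber's cap directly, near the image centre.

Run:
```python
from plant import ctrl
from h import *
o=ctrl.get_obs();p=ctrl.snapshot("wrist");C=cam(p,o)
m,c,s=mask(p,"blue",[240,150,90,85]);e=hullc(m);print(o["tool_pos"],e,s,plane(C,e,.096).round(4))
```

```text
[0.62615491 0.20519463 0.18083848] [282.87179565 201.31051636] [ 263  183   40   38 1177] [0.6259 0.2055 0.096 ]
```

View pics/w5.png

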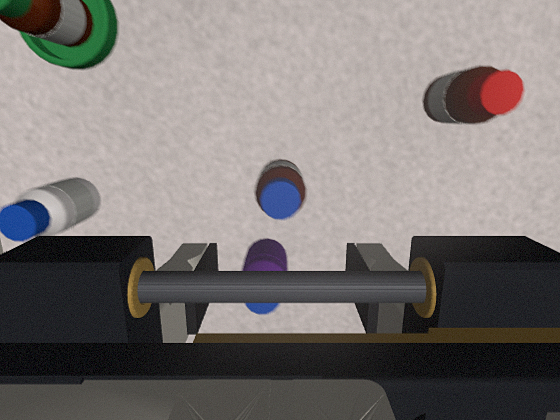

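The wrist view shows the brown bottle with the blue cap at (282,200), right under the gripper, and the purple one 10 cm beyond it at (265,260). Grasping.

>>> play_rows([
  [[0, 0, 0, 0, 0, 3, 6.4], [0, 0, 0, 0, 0, 6.5, 6.4], [0, 0, 0, 0, 0, 10, 6.4], [0, 0, 0, 0, 0, 12.3, 6.4], [0, 0, 0, 0, 0, 13.3, 6.4], [0, 0, 0, 0, 0, 13.5, 6.4], [0, 0, 0, 0, 0, 13.5, 5.5], [0, 0, 0, 0, 0, 13.5, 4.5]],
])

```text
clock: 15.85
tool_pos: [0.6278, 0.2059, 0.0484]
orientation: [179.9, 0.2, -180.0]
force: [0.0, 0.1, 0.6]
opening: 0.0558
gripper_force: 0.0
```

>>> play_rows([
  [[0, 0, 0, 0, 0, 0, 4.0], [0, 0, 0, 0, 0, 0, 3.5], [0, 0, 0, 0, 0, 0, 3.0], [0, 0, 0, 0, 0, 0, 2.5], [0, 0, 0, 0, 0, 0, 2.5], [0, 0, 0, 0, 0, 0, 2.5], [0, 0, 0, 0, 0, 0, 2.5]],
])

```text
clock: 16.43
tool_pos: [0.6273, 0.206, 0.0473]
orientation: [180.0, 0.1, -180.0]
force: [-1.1, 0.6, 5.8]
opening: 0.0331
gripper_force: 30.0
```

>>> play_rows([
  [[0, 0, 0, 0, 0, -0.5, 2.5], [0, 0, 0, 0, 0, -1.5, 2.5], [0, 0, 0, 0, 0, -3.5, 2.5], [0, 0, 0, 0, 0, -6, 2.5], [0, 0, 0, 0, 0, -8.5, 2.5], [0, 0, 0, 0, 0, -11, 2.5], [0, 0, 0, 0, 0, -12.5, 2.5], [0, 0, 0, 0, 0, -13, 2.5]],
])

```text
clock: 17.1
tool_pos: [0.6278, 0.206, 0.1802]
orientation: [179.9, 0.2, -180.0]
force: [0.6, -0.4, -0.8]
opening: 0.0333
gripper_force: 30.0
```

>>> play_rows([
  [[0, 0, 0, 0, -1, 0, 2.5], [0, 0, 0, 0, -3, 0, 2.5], [0, 0, 0, -0.1, -6, 0, 2.5], [0, 0, 0, -0.2, -9.2, 0, 2.5], [0, 0, 0, -0.2, -12.4, 0, 2.5], [0, 0, 0, -0.2, -15.6, 0, 2.5], [0, 0, 0, -0.2, -18.8, 0, 2.5], [0, 0, 0, -0.2, -22, 0, 2.5]],
])

```text
clock: 17.77
tool_pos: [0.6272, -0.0165, 0.1747]
orientation: [-180.0, -0.2, 180.0]
force: [0.3, -0.3, -1.6]
opening: 0.0325
gripper_force: 30.0
```

>>> play_rows([
  [[0, 0, 0, 0, -3.2, 0, 2.5], [0, 0, 0, 0, -6.4, 0, 2.5], [0, 0, 0, -0.1, -9.6, 0, 2.5], [0, 0, 0, -0.2, -12.6, 0, 2.5], [0, 0, 0, -0.2, -15, 0, 2.5], [0, 0, 0, -0.2, -16.5, 0, 2.5], [0, 0, 0, -0.2, -16.9, 0, 2.5], [0, 0, 0, -0.2, -16.9, 0, 2.5]],
])

```text
clock: 18.43
tool_pos: [0.6297, -0.1845, 0.1749]
orientation: [180.0, -0.1, 179.9]
force: [-1.4, -0.3, -2.8]
opening: 0.0331
gripper_force: 30.0
```

Run:
```python
from plant import ctrl
from h import *
rim(ctrl,"blue")
rim(ctrl,"blue",175)
```

```text
tcp [ 0.6297 -0.1845  0.1749] rim [ 0.632  -0.1842] res 0.0364 box [ 241  144   84   66 3153] det [(array([241., 143.,  85.,  68.]), 0.63)]
tcp [ 0.6302 -0.1829  0.1756] rim [ 0.6318 -0.1844] res 0.0015 box [ 239  143   84   67 3216] det [(array([238., 142.,  84.,  66.]), 0.93)]
```

>>> play_rows([
  [[0, 0, 0, -0.1, 0, 2.5, 2.5], [0, 0, 0, -0.1, 0, 5.5, 2.5], [0, 0, 0, -0.1, 0, 8.5, 2.5], [0, 0, 0, -0.1, 0, 10.7, 2.5], [0, 0, 0, -0.1, 0, 11.8, 2.5], [0, 0, 0, -0.1, 0, 12.2, 2.5], [0, 0, 0, -0.1, 0, 12.35, 2.5], [0, 0, 0, -0.1, 0, 12.35, 2.5]],
])

```text
clock: 19.3
tool_pos: [0.6325, -0.1829, 0.0537]
orientation: [-180.0, 0.1, -179.9]
force: [-0.6, 0.4, -0.8]
opening: 0.0331
gripper_force: 30.0
```

>>> play_rows([
  [[0, 0, 0, 0, 0, 0.05, 2.5], [0, 0, 0, 0, 0, 0.1, 2.5], [0, 0, 0, 0, 0, 0.1, 2.5]],
])

```text
clock: 19.55
tool_pos: [0.6328, -0.1832, 0.0533]
orientation: [-180.0, 0.1, -180.0]
force: [-1.4, 1.9, 4.6]
opening: 0.0332
gripper_force: 30.0
```

>>> play_rows([
  [[0, 0, 0, 0, 0, 0, 4.0], [0, 0, 0, 0, 0, 0, 5.5], [0, 0, 0, 0, 0, 0, 6.4], [0, 0, 0, 0, 0, 0, 6.4], [0, 0, 0, 0, 0, -2, 6.4], [0, 0, 0, 0, 0, -5.5, 6.4], [0, 0, 0, 0, 0, -9.5, 6.4], [0, 0, 0, 0, 0, -13, 6.4]],
])

```text
clock: 20.22
tool_pos: [0.6314, -0.1837, 0.1835]
orientation: [-180.0, -0.0, -180.0]
force: [0.8, 0.5, -0.3]
opening: 0.064
gripper_force: 0.0
```

>>> play_rows([
  [[0, 0, 0, 0.3, 2, 0, 6.4], [0, 0, 0, 0.9, 5.5, 0, 6.4], [0, 0, 0, 1.5, 9.3, 0, 6.4], [0, 0, 0, 2.1, 13.1, 0, 6.4], [0, 0, 0, 2.7, 16.9, 0, 6.4], [0, 0, 0, 3.3, 20.7, 0, 6.4], [0, 0, 0, 3.9, 24.5, 0, 6.4], [0, 0, 0, 4.5, 28.3, 0, 6.4]],
])

```text
clock: 20.88
tool_pos: [0.586, 0.1012, 0.1818]
orientation: [180.0, 0.0, 180.0]
force: [1.8, 0.4, 0.1]
opening: 0.0644
gripper_force: 0.0
```

>>> play_rows([
  [[0, 0, 0, 0.6, 3.8, 0, 6.4], [0, 0, 0, 1.2, 7.6, 0, 6.4], [0, 0, 0, 1.8, 11.4, 0, 6.4], [0, 0, 0, 2.4, 15.2, 0, 6.4], [0, 0, 0, 3, 19, 0, 6.4], [0, 0, 0, 3.6, 22.8, 0, 6.4], [0, 0, 0, 4.3, 26.3, 0, 6.4], [0, 0, 0, 4.6, 27.7, 0, 6.4]],
])

```text
clock: 21.55
tool_pos: [0.5396, 0.3804, 0.1811]
orientation: [-180.0, -0.0, -179.9]
force: [-0.4, -0.2, 0.1]
opening: 0.0639
gripper_force: 0.0
```

Run:
```python
from plant import ctrl
from h import *
look(ctrl,["amber_red"])
look(ctrl,["amber_red"])
p=ctrl.snapshot("scene")
a=cv2.resize(p["color"][130:290,140:340],None,fx=3.5,fy=3.5,interpolation=cv2.INTER_CUBIC);cv2.imwrite("pics/s5.png",cv2.convertScaleAbs(a,alpha=1.6)[:,:,::-1])
```

```text
tcp [0.5396 0.3804 0.1811] [-180.    -0.  -179.9]
amber_red 0.94 [254 158  50  60] e [280.5 199.4] w,h [44 45] @0.096 [0.5378 0.3787]
tcp [0.5397 0.3789 0.1809] [-180.    -0.  -179.8]
amber_red 0.93 [257 160  49  63] e [280.1 200.2] w,h [41 42] @0.096 [0.5386 0.3769]
```

View pics/s5.png

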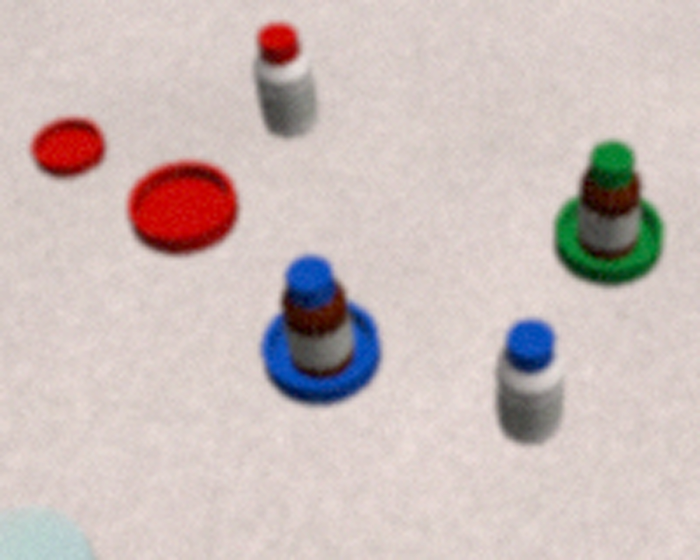

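The blue bottle stands upright in its cup at (318,330) and both white bottles are undisturbed. Red is centred under the gripper, so I'm grasping it.

>>> play_rows([
  [[0, 0, 0, 0, -0.1, 3, 6.4], [0, 0, 0, 0, -0.1, 6.5, 6.4], [0, 0, 0, 0, -0.1, 10, 6.4], [0, 0, 0, 0, -0.1, 12.3, 6.4], [0, 0, 0, 0, -0.1, 13.3, 6.4], [0, 0, 0, 0, -0.1, 13.4, 6.4], [0, 0, 0, 0, -0.1, 13.4, 5.5], [0, 0, 0, 0, -0.1, 13.4, 4.5]],
])

```text
clock: 22.47
tool_pos: [0.5419, 0.376, 0.0499]
orientation: [179.9, 0.1, 180.0]
force: [-0.5, 0.2, -0.5]
opening: 0.0557
gripper_force: 0.0
```

>>> play_rows([
  [[0, 0, 0, 0, 0, 0, 4.0], [0, 0, 0, 0, 0, 0, 3.5], [0, 0, 0, 0, 0, 0, 3.0], [0, 0, 0, 0, 0, 0, 2.5], [0, 0, 0, 0, 0, 0, 2.5], [0, 0, 0, 0, 0, 0, 2.5], [0, 0, 0, 0, 0, 0, 2.5]],
])

```text
clock: 23.05
tool_pos: [0.5412, 0.3763, 0.0488]
orientation: [179.9, 0.1, -180.0]
force: [-0.6, 1.3, 5.8]
opening: 0.0333
gripper_force: 30.0
```

>>> play_rows([
  [[0, 0, 0, 0, 0, -0.5, 2.5], [0, 0, 0, 0, 0, -1.5, 2.5], [0, 0, 0, 0, 0, -3.5, 2.5], [0, 0, 0, 0, 0, -6, 2.5], [0, 0, 0, 0, 0, -8.5, 2.5], [0, 0, 0, 0, 0, -11, 2.5], [0, 0, 0, 0, 0, -13.3, 2.5], [0, 0, 0, 0, 0, -14, 2.5]],
])

```text
clock: 23.72
tool_pos: [0.5418, 0.3763, 0.1925]
orientation: [179.8, 0.2, -180.0]
force: [-0.3, 1.0, -0.3]
opening: 0.0331
gripper_force: 30.0
```

>>> play_rows([
  [[0, 0, 0, 0, -1, 0, 2.5], [0, 0, 0, 0.1, -3, 0, 2.5], [0, 0, 0, 0.2, -6, 0, 2.5], [0, 0, 0, 0.3, -9.5, 0, 2.5], [0, 0, 0, 0.4, -13, 0, 2.5], [0, 0, 0, 0.5, -16.5, 0, 2.5], [0, 0, 0, 0.6, -20, 0, 2.5], [0, 0, 0, 0.7, -23.5, 0, 2.5]],
])

```text
clock: 24.38
tool_pos: [0.532, 0.138, 0.1863]
orientation: [-179.9, -0.1, -180.0]
force: [0.3, 0.0, -1.6]
opening: 0.0328
gripper_force: 30.0
```

>>> play_rows([
  [[0, 0, 0, 0.1, -3.5, 0, 2.5], [0, 0, 0, 0.2, -7, 0, 2.5], [0, 0, 0, 0.3, -10.5, 0, 2.5], [0, 0, 0, 0.4, -14, 0, 2.5], [0, 0, 0, 0.5, -17.5, 0, 2.5], [0, 0, 0, 0.6, -21, 0, 2.5], [0, 0, 0, 0.7, -24.5, 0, 2.5], [0, 0, 0, 0.8, -28, 0, 2.5]],
])

```text
clock: 25.05
tool_pos: [0.5238, -0.1413, 0.1865]
orientation: [180.0, -0.1, 180.0]
force: [1.3, -0.3, -0.8]
opening: 0.0332
gripper_force: 30.0
```

>>> play_rows([
  [[0, 0, 0, 0.1, -3.5, 0, 2.5], [0, 0, 0, 0.2, -7, 0, 2.5], [0, 0, 0, 0.3, -10.5, 0, 2.5], [0, 0, 0, 0.4, -14, 0, 2.5], [0, 0, 0, 0.5, -17, 0, 2.5], [0, 0, 0, 0.6, -19.3, 0, 2.5], [0, 0, 0, 0.6, -20.1, 0, 2.5], [0, 0, 0, 0.6, -20.1, 0, 2.5]],
])

```text
clock: 25.72
tool_pos: [0.5179, -0.3421, 0.1858]
orientation: [179.9, -0.2, 179.8]
force: [-0.6, -0.1, -1.1]
opening: 0.0331
gripper_force: 30.0
```

Run:
```python
from plant import ctrl
from h import *
rim(ctrl,"red",175)
rim(ctrl,"red",170)
p=ctrl.snapshot("wrist");cv2.imwrite("pics/w6.png",p["color"][:,:,::-1])
```

```text
tcp [ 0.5179 -0.3421  0.1858] rim [ 0.52   -0.3406] res 0.0016 box [ 243  143   82   64 3137] det [(array([242., 144.,  82.,  66.]), 0.75), (array([138., 116.,  60.,  56.]), 0.64)]
tcp [ 0.5186 -0.3402  0.1865] rim [ 0.4591 -0.467 ] res 0.0316 box [ 137  113   59   57 2697] det [(array([135., 115.,  62.,  54.]), 0.85), (array([241., 144.,  82.,  63.]), 0.61)]
```

View pics/w6.png

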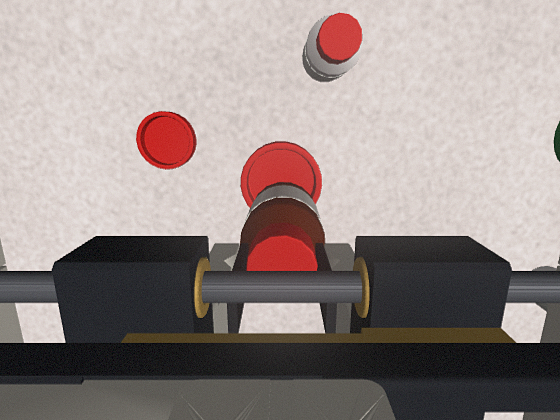

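The large red cup is right under the bottle at (281,180), and the small decoy cup at (166,140) is clear. Lowering.

>>> play_rows([
  [[0, 0, 0, -0.1, 0.1, 3, 2.5], [0, 0, 0, -0.1, 0.1, 6.5, 2.5], [0, 0, 0, -0.1, 0.1, 10, 2.5], [0, 0, 0, -0.1, 0.1, 12, 2.5], [0, 0, 0, -0.1, 0.1, 12.9, 2.5], [0, 0, 0, -0.1, 0.1, 13.2, 2.5], [0, 0, 0, -0.1, 0.1, 13.35, 2.5], [0, 0, 0, -0.1, 0.1, 13.35, 2.5]],
])

```text
clock: 26.63
tool_pos: [0.5217, -0.3395, 0.0556]
orientation: [-180.0, 0.1, -180.0]
force: [-0.3, 0.1, -0.8]
opening: 0.0329
gripper_force: 30.0
```

>>> play_rows([
  [[0, 0, 0, 0, 0, 0.05, 2.5], [0, 0, 0, 0, 0, 0.1, 2.5], [0, 0, 0, 0, 0, 0.1, 2.5]],
])

```text
clock: 26.88
tool_pos: [0.5216, -0.3398, 0.0546]
orientation: [-180.0, 0.1, -180.0]
force: [0.3, 1.5, 3.2]
opening: 0.033
gripper_force: 30.0
```

>>> play_rows([
  [[0, 0, 0, 0, 0, 0, 4.0], [0, 0, 0, 0, 0, 0, 5.5], [0, 0, 0, 0, 0, 0, 6.4], [0, 0, 0, 0, 0, 0, 6.4], [0, 0, 0, 0, 0, -2, 6.4], [0, 0, 0, 0, 0, -5.5, 6.4], [0, 0, 0, 0, 0, -9.5, 6.4], [0, 0, 0, 0, 0, -13, 6.4]],
])

```text
clock: 27.55
tool_pos: [0.5204, -0.3396, 0.1851]
orientation: [-180.0, -0.0, -180.0]
force: [0.4, -0.2, -0.8]
opening: 0.0639
gripper_force: 0.0
```

>>> play_rows([
  [[0, 0, 0, 3, -3, -3, 6.4], [0, 0, 0, 6, -6, -4, 6.4], [0, 0, 0, 8.5, -8.5, -4, 6.4], [0, 0, 0, 11, -11, -4, 6.4], [0, 0, 0, 13.5, -13.5, -4, 6.4], [0, 0, 0, 15, -15, -4, 6.4], [0, 0, 0, 15, -15, -4, 6.4]],
])

```text
clock: 28.13
tool_pos: [0.3675, -0.4919, 0.2232]
orientation: [-180.0, -0.0, 179.8]
force: [1.2, 0.7, -0.3]
opening: 0.0637
gripper_force: 0.0
```

Run:
```python
from plant import ctrl
from h import *
T=ctrl.snapshot("top");S=ctrl.snapshot("scene");CT=cam(T);CS=cam(S)
# cap (bottle) triangulated; cup centres from the start
P={"red":(.5198,-.3395),"blue":(.631,-.1835),"yellow":(.3705,.316),"green":(.469,.0015)}
def pr(C,q): u=C[0]@(C[2].T@(np.array(q)-C[1]));return (u[:2]/u[2])
X={"red":P["red"],"blue":P["blue"],"yellow":P["yellow"],"green":P["green"]}
for n,q in X.items():
    for C,I in((CT,T),(CS,S)):
        pass
    u=pr(CS,(*q,.095)); l=[u[0]-5,u[1]-5,10,7]
    m,c,s=mask(S,n,l); e=hullc(m); w=plane(CS,e,.098)
    print(n,"scene cap offset from cup mm",((w[:2]-q)*1e3).round(1),s[2:])
d=[(n,[(np.round(x["bbox"]),round(x["conf"],2)) for x in ctrl.find_in(S,n)][:2]) for n in("white_red","white_blue")];print(d)
a=np.vstack([cv2.resize(S["color"][120:280,130:480],None,fx=2.2,fy=1.8),])
b=cv2.resize(T["color"][130:300,60:450],(770,300))
cv2.imwrite("pics/fin.png",cv2.convertScaleAbs(np.vstack([a,b]),alpha=1.6)[:,:,::-1]) if a.shape[1]==b.shape[1] else print(a.shape,b.shape)
print(ctrl.get_obs()["clock"])
```

```text
red scene cap offset from cup mm [4.3 4. ] [ 14  10 111]
blue scene cap offset from cup mm [3. 2.] [ 14  11 118]
yellow scene cap offset from cup mm [4.4 3.7] [ 13  10 100]
green scene cap offset from cup mm [ 0.6 -1.4] [11  8 70]
[('white_red', [(array([212., 138.,  13.,  34.]), 0.76)]), ('white_blue', [(array([279., 220.,  22.,  38.]), 0.79), (array([298., 186.,  34.,  24.]), 0.28)])]
28.3333
```

View pics/fin.png

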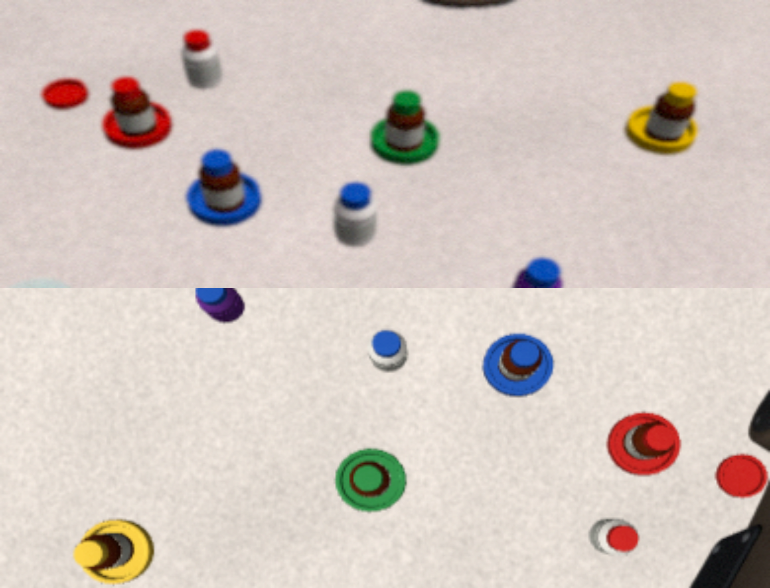

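All four brown bottles stand upright in their matching cups, about 6 mm or less from the cup centres by the scene camera. Both white bottles are untouched and the arm is clear, so I'm handing in.

```bash
python3 -c "
from plant import ctrl
print(ctrl.close_job())"
```

```text
the job is handed in; nothing more can be done
None
```

I handed the job in at about 28 s: in the last camera check, all four brown bottles stood upright in their matching cups (about 6 mm or less off centre) and both white bottles stood where they began; the call returned no verdict.

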